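# Snap a new cartridge fuse into the kiln's control box

### The job

Take the thicker of the two spare cartridge fuses from the plastic tray and snap it into the empty fuse base in the kiln's open control box, centred lengthways so that each pair of spring clips grips a metal end cap, and fully home at both ends. The base can sit anywhere along its bit of rail, so feel for the middle of the clips and ease the fuse straight down between them: do not force it, and do not bend any clip further out than the fuse itself needs. Leave the thin fuse in its cradle.

Things in the scene. Friction and masses are not known exactly. Their poses are not given: they have to be found in the camera images.
- fuse_center (a point): centre of the new fuse, the thicker of two cartridge fuses lying in the tray: cylinder 27 mm in diameter, 140 mm long, about 0.16 kg, brown tube with a bright metal cap 26 mm long on each end, rims bevelled 2 mm. x along the fuse (either way round is the same; it may have rolled about x). Its centre is 30 mm above the table; grip it across the tube from above
- thin_fuse_center (a point): centre of the wrong fuse: same make but 20.6 mm in diameter and 127 mm long, x along it; it lies in the other cradle of the tray, parallel to the new fuse and 90 mm from it, centre 25 mm above the table, and must stay there
- tray: shallow fixed grey plastic tray, 170 x 200 mm, floor 4 mm, rim 8 mm high; origin at its middle at table height. Two cradles, at y = -45 and +45 mm, each of two V-notched ribs (10 mm thick, at x = -35 and +35, tops 27 mm above the table), hold the fuses along x; either fuse may be in either cradle
- panel: kiln control box lying open on its back, fixed: 230 mm in x, 290 in y, walls 42 mm high; origin at its middle at table height. A rail runs along y. On it near y = 0 the black fuse base is clamped, 158 mm long in x, 44 wide, 24 mm high between its two clip posts; at y = 90 to 135 a contactor 68 mm high, at y = -90 to -132 terminal blocks 46 mm high
- base_nominal (a point): point in the control box where the fuse's centre comes to rest (60 mm above the table) if the fuse base is in the middle of its play; the fuse must lie along this x, and y runs along the rail. The base is clamped hard at an unknown place up to 11 mm to either side along y (it is true in x, z and yaw): see or feel for the middle. In the clips the fuse drops about 10 mm as it snaps under the noses
- clip_a (a point): like base_nominal but at the clip post at x = -57 mm, at seat height (46.5 mm above the table); it has the same play in y. Over the seat stands a pair of upright brass spring jaws, 14 mm wide in x: 28 mm apart beside the fuse, leaning in to noses 19 mm apart at 69 mm height, above them flaring out at 35 degrees from vertical to 47 mm apart at 90 mm height
- clip_b (a point): the same at the other clip post, at x = +57 mm. Between all four jaws a centred fuse needs about 9 to 18 N of push straight down to pass the noses; it is pushed sideways by about 0.5 N per jaw for each mm that it is off the middle, so a balanced sideways force means centred. Once past, the clips pull it down on to the hard seats and squeeze it with about 10 N
- jaw00 (a joint): left (+y) jaw of the pair at clip_a: how far it is bent outwards about its foot, rad, 0 when free; a centred fuse bends it to about 0.135 as it passes the nose and leaves it at about 0.02; beyond 0.165 (a millimetre more) it is strained for good
- jaw01 (a joint): right (-y) jaw of the pair at clip_a: how far it is bent outwards about its foot, rad, 0 when free; a centred fuse bends it to about 0.135 as it passes the nose and leaves it at about 0.02; beyond 0.165 (a millimetre more) it is strained for good
- jaw10 (a joint): left (+y) jaw of the pair at clip_b: how far it is bent outwards about its foot, rad, 0 when free; a centred fuse bends it to about 0.135 as it passes the nose and leaves it at about 0.02; beyond 0.165 (a millimetre more) it is strained for good
- jaw11 (a joint): right (-y) jaw of the pair at clip_b: how far it is bent outwards about its foot, rad, 0 when free; a centred fuse bends it to about 0.135 as it passes the nose and leaves it at about 0.02; beyond 0.165 (a millimetre more) it is strained for good
Things that resemble listed ones, but are neither listed nor needed, are in the scene too. Leave any turquoise look-alike of the part that bears fuse_center alone.

How it is judged (in metres and radians):
At the end, for the whole second after the job is handed in: The thick fuse rests under the noses of both pairs of clips: its centre at seated height (60 mm over the table, within 2 mm), within 6 mm of the middle lengthways, its axis level and along the base within 2 degrees, at rest and let go (z of fuse_center in the frame of panel between 0.0575 and 0.062 m and x of fuse_center in the frame of panel between -0.006 and 0.006 m and y of fuse_center in the frame of panel between -0.0135 and 0.0135 m and angle between the x axis of fuse_center and the x axis of panel, either way round below 0.035 rad and linear speed of fuse below 0.01 m/s); the robot touches nothing.
It fails at once if a clip is overspread: a jaw is bent outwards by more than 0.165 rad (about 1 mm more than a centred fuse needs) (value of joint any of jaw00, jaw01, jaw10, jaw11 above 0.165 rad).
It fails at once if the fuse is forced against the control box, its base or its clips with more than 40 N in all, the clips' own squeeze of about 10 N included (contact force between fuse and panel above 40 N).
It fails at once if the fingers push on the control box or its clips with more than 15 N (contact force between the fingers and panel above 15 N).
It fails at once if the thin fuse is moved by more than 15 mm (distance of thin_fuse_center from where it was at the start of the episode above 0.015 m).
It also fails if it takes over 72 s, if anything falls off the work surface, if the arm or the gripper's body presses on something with over 40 N, if the wrist force passes 120 N, or if a joint passes its speed limit or range.

### The arm

A 6-joint arm with a two-finger parallel gripper is mounted at the origin on the work surface. World frame = base frame: x ahead of the robot, y to its left, z up, the work surface at z = 0. Lengths are in mm, angles in rad, forces in N, time in s.
With the tool pointing down it reaches from about 350 to 875 mm from the base axis. Payload 4.2 kg.
Tool frame: the origin (TCP) lies midway between the tips of the shut fingers; the grasp point (between the pads) lies 19 mm behind it; z points along the fingers, y is the line along which they close (so a half turn about z gives the same grasp; the last joint's range is limited). The gripper opens to 85 mm and grips with 20 to 120 N. Pads are 22 mm wide; open, the fingers measure 114 mm over their backs; the gripper's body (76 mm by 85 mm) begins 54 mm behind the grasp point. The pads swing forward as they close: fully open they stand 13 mm farther back than shut.
Start: joints at [1.573, 0.385, 0.008, 0, -1.194, -0.259], TCP at [158.71, 604.492, 231.312] pointing down, gripper open.
Joint ranges: [-3.14, 3.14], [-1.21, 2.06], [-1.07, 1.41], [-3.16, 2.05], [-2.99, -0.16], [-3.1, 3.1]. Speed limits (rad/s): [2.79, 2.79, 3.14, 3.14, 3.14, 3.14].

### API

Orientations are given as a unit quaternion [w, x, y, z].
In Python, from cell import robot gives the robot as it stands.
- The arm moves only by the tool apply_moves, never from a script. Its argument "commands" is a list of rows, each a list of 5 numbers: the shift along the tool's x, y, z each as a share of 20 mm, from -1 to 1, then the turn about the tool's z as a share of 0.15 rad, from -1 to 1, then the opening, from 0 (shut) to 1 (fully open). A call has 1 to 5 rows; each row shifts and turns the commanded pose from where the row before left it, along the tool's axes as they then stand; what a row does not reach is not made up. A row lasts 1/10 s, in which the tool goes at most 50 mm and 8.59 degrees, less where a joint would pass 70% of its speed; a pose out of reach is approached as far as the arm can. A call with a number of a shift or a turn outside -1 to 1 is refused whole. A call with a gripper value outside its range is refused whole. The fingers move at their own pace and stop on an object; the grip force is fixed at half the most. Time passes only in rows, so rows that do not move let the fingers close. It gives the time, the measured TCP pose, the force, the opening and the grip force at its end, in the units of the state.
- robot.state(): the state, without advancing time (a new reading comes with each control period).
- robot.read_camera(name): name is "scene" or "top" or "wrist"; returns the picture (480x640x3 uint8, blue, green, red); there is no depth.
- robot.calibration(name): a dict with "fx", "fy", "cx", "cy" (pixels), "world_from_camera" (4x4, takes a point from camera to world coordinates); the wrist camera has in their place "hand_eye" (4x4, takes a point from camera to tool coordinates, whose origin is the TCP and whose axes are the flange's). Camera axes: x right, y up, looking along -z (the intrinsics and any distortion apply to the point x, -y, -z); pixel columns grow to the right and rows downward; lengths in mm; the calibration is good to about 2 mm. A picture is of the moment at which its call begins: read the wrist's pose just before it. calibration takes no time and is no camera call.
- robot.close_job(): hands the job in; it is judged then, once.
The state is a dict: "time_s": time; "joint_pos": joint angles; "dq": joint speeds; "joint_torque": joint torques, N m; "tool_pos": TCP position; "tcp_rot": TCP orientation; "force": force on the tool from outside, world axes, zero at the start; "torque": the same for the moment, N m; "opening": finger opening in mm; "grip_force": force on a finger pad.
Only numpy, scipy, OpenCV 4.12 (cv2) and the standard library are available. Lean on these libraries where they do the work, as an engineer would, in place of code of your own. Each camera call takes 0.05 s, during which the arm holds its last target. There are 200 camera calls.

## Working session

There is one attempt and no reset: what is moved stays moved. The work goes in short steps, Python scripts to look and compute and a tool call to move; the robot and the scene stay as the last step left them, time stands still between calls to the robot, and variables do not carry over. Pictures are saved under pics/ and viewed, at most 10 in all, crops included, and the job is handed in when it is done.

Besides the shell and the picture viewer there is one more tool, called after "Request:" as name(argument=value, ...) on one line, values as JSON. apply_moves: Moves the arm, as the interface text tells. Shift numbers are shares of 20 mm and turn numbers shares of 0.15 rad, none past 1 either way. Its arguments: {"type":"object","properties":{"commands":{"type":"array","items":{"type":"array","items":{"type":"number"}}}},"required":["commands"]}

```bash
ls; mkdir -p pics
python3 - <<'E'
from cell import robot
import cv2,numpy as np
np.set_printoptions(precision=3,suppress=True)
s=robot.state();print(s)
for n in("scene","top","wrist"):
    print(n,robot.calibration(n))
a=robot.read_camera("scene");b=robot.read_camera("top");w=robot.read_camera("wrist")
for n,i in zip("stw",(a,b,w)):cv2.imwrite(f"pics/{n}0.png",i)
E
```

```text
pics
{'time_s': 0.0, 'joint_pos': array([ 1.573,  0.386,  0.007, -0.   , -1.194, -0.259]), 'dq': array([-0.   , -0.001,  0.001, -0.001, -0.003,  0.   ]), 'joint_torque': array([  0.   , -39.229,  18.84 ,   4.186,  -0.005,  -0.   ]), 'tool_pos': array([158.599, 603.938, 230.231]), 'tcp_rot': array([ 0.001,  0.992, -0.128, -0.   ]), 'force': array([0.266, 0.228, 0.465]), 'torque': array([-0.031,  0.029,  0.034]), 'grip_force': 0.0, 'opening': 85.45458861996}
scene {'fx': 457.2694579756719, 'fy': 457.2694579756719, 'cx': 324.0591036252921, 'cy': 238.55694135007232, 'world_from_camera': array([[   0.058,   -0.651,    0.757, 1035.83 ],
       [   0.998,    0.021,   -0.059,  -50.262],
       [   0.023,    0.759,    0.651,  551.365],
       [   0.   ,    0.   ,    0.   ,    1.   ]])}
top {'fx': 512.4217169884595, 'fy': 512.4217169884595, 'cx': 320.79561645113546, 'cy': 236.01724315608692, 'world_from_camera': array([[  0.003,   0.984,  -0.18 , 330.391],
       [ -1.   ,   0.007,   0.025,   3.679],
       [  0.026,   0.179,   0.983, 885.362],
       [  0.   ,   0.   ,   0.   ,   1.   ]])}
wrist {'fx': 343.3445165395744, 'fy': 343.3445165395744, 'cx': 318.4275713612012, 'cy': 237.9929214658166, 'hand_eye': array([[   0.   ,    0.951,    0.309,   78.609],
       [   1.   ,   -0.   ,   -0.   ,    1.016],
       [  -0.   ,    0.309,   -0.951, -142.627],
       [   0.   ,    0.   ,    0.   ,    1.   ]])}
```

View pics/t0.png

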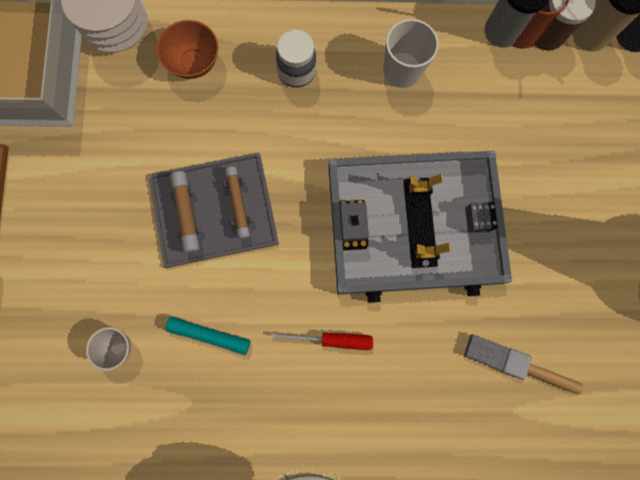

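View pics/s0.png

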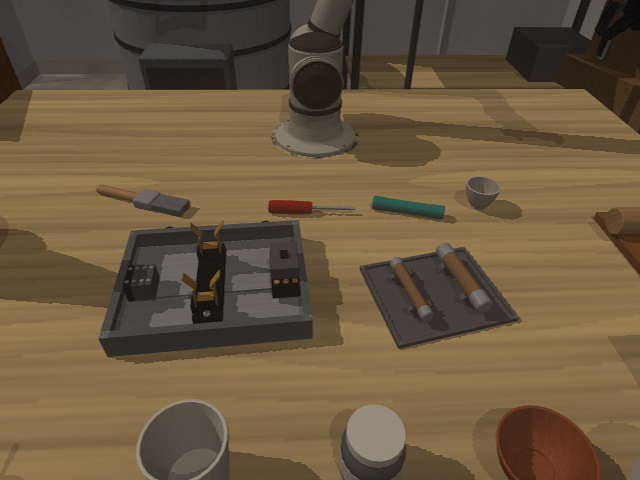

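The top view shows two fuses in the tray: the wide one at (185,211) and the narrow one at (237,202). The turquoise decoy lies at (208,335), outside the tray. The wide fuse in the tray fits the description, because it has the larger diameter and a brown tube with bright caps. The panel is at about (420,222) and its base runs from (418,180) to (425,265). I'll confirm this in an enlarged crop and measure.

```bash
cat > h.py <<'E'
import numpy as np,cv2
from cell import robot
from scipy.spatial.transform import Rotation as R
np.set_printoptions(precision=2,suppress=True)
def rot(s):
    q=np.asarray(s["tcp_rot"]);return R.from_quat(q[[1,2,3,0]]).as_matrix()
def pose(name,s=None):
    c=robot.calibration(name)
    if name!="wrist":return c,np.array(c["world_from_camera"])
    T=np.eye(4);T[:3,:3]=rot(s);T[:3,3]=s["tool_pos"]
    return c,T@np.array(c["hand_eye"])
def cast(name,px,z,s=None):
    c,T=pose(name,s);px=np.atleast_2d(np.asarray(px,float))
    d=np.c_[(px[:,0]-c["cx"])/c["fx"],-(px[:,1]-c["cy"])/c["fy"],-np.ones(len(px))]@T[:3,:3].T
    return T[:3,3]+d*((z-T[2,3])/d[:,2])[:,None]
def proj(name,P,s=None):
    c,T=pose(name,s);p=(np.atleast_2d(P)-T[:3,3])@T[:3,:3]
    return np.c_[c["cx"]+c["fx"]*p[:,0]/-p[:,2],c["cy"]+c["fy"]*p[:,1]/p[:,2]]
def brown(im):
    h=cv2.cvtColor(im,cv2.COLOR_BGR2HSV);return h
E
python3 - <<'E'
from h import *
im=cv2.imread("pics/t0.png")
h=cv2.cvtColor(im,cv2.COLOR_BGR2HSV)
m=cv2.inRange(h,(3,80,50),(18,255,255));k=np.zeros_like(m);k[150:270,155:272]=255;m&=k
for c in cv2.findContours(m,0,2)[0]:
    if cv2.contourArea(c)>100:print(cv2.minAreaRect(c))
corn=[(330,160),(495,153),(510,278),(337,293)]
print(cast("top",corn,42))
print(cast("top",[(179,175),(191,246)],30), cast("top",[(185,211)],30))
c=cv2.resize(im[145:305,150:520],None,fx=2.15,fy=2.15,interpolation=2)
cv2.imwrite("pics/c1.png",c);print(c.shape)
E
```

```text
((183.947998046875, 209.96400451660156), (50.177364349365234, 15.65247631072998), 79.69515228271484)
((236.8076934814453, 201.03846740722656), (53.343589782714844, 11.374736785888672), 78.69007110595703)
[[ 617.51  -33.65   42.  ]
 [ 633.58 -321.14   42.  ]
 [ 415.69 -333.5    42.  ]
 [ 389.51  -45.01   42.  ]]
[[591.59 226.08  30.  ]
 [467.93 199.63  30.  ]] [[528.12 212.65  30.  ]]
(344, 796, 3)
```

View pics/c1.png

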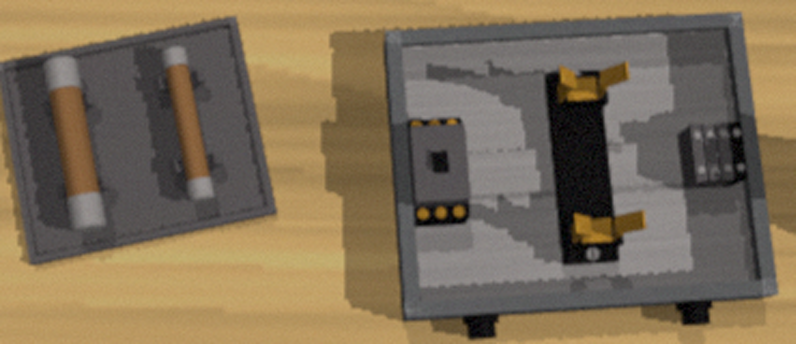

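The crop confirms it: the thick fuse is at crop (75,140), the thin one at (188,120). Panel corners at crop (388,32), (742,14), (775,293) and (405,318). I'll turn the tool first, then move above the thick fuse.

Request:
apply_moves(commands=[[0,0,0,-1,1],[0,0,0,-1,1],[0,0,0,-1,1],[0,0,0,0,1]])

```text
time_s: 0.55
tool_pos: [158.7, 604.3, 230.9]
tcp_rot: [0.0, 0.995, 0.096, -0.0]
force: [-0.1, -0.2, -0.5]
opening: 85.3
grip_force: 0.0
```

```bash
cat >> h.py <<'E'
def todelta(target,yaw=None,s=None):
    s=s or robot.state();M=rot(s);d=M.T@(np.asarray(target,float)-s["tool_pos"])
    y0=np.arctan2(M[1,0],M[0,0])
    print("tcp",s["tool_pos"],"yaw",round(y0,4),"tilt",M[2,:2],"t",round(s["time_s"],2))
    print("tool shift mm",d,"rows",d/20,"turn",None if yaw is None else -(yaw-y0)/.15)
E
python3 - <<'E'
from h import *
todelta([530,213,150],0.2)
E
```

```text
tcp [158.67 604.29 230.91] yaw 0.1929 tilt [-0.  0.] t 0.55
tool shift mm [289.48 455.14  81.16] rows [14.47 22.76  4.06] turn -0.047631750227600245
```

Request:
apply_moves(commands=[[0.63,0.99,0.18,0,1],[0.63,0.99,0.18,0,1],[0.63,0.99,0.18,0,1],[0.63,0.99,0.18,0,1],[0.63,0.99,0.18,0,1]])

```text
time_s: 1.05
tool_pos: [240.0, 518.6, 213.0]
tcp_rot: [0.0, 0.996, 0.095, -0.0]
force: [0.4, -0.1, 0.5]
opening: 85.6
grip_force: 0.0
```

Request:
apply_moves(commands=[[0.63,0.99,0.18,0,1],[0.63,0.99,0.18,0,1],[0.63,0.99,0.18,0,1],[0.63,0.99,0.18,0,1],[0.63,0.99,0.18,0,1]])

```text
time_s: 1.55
tool_pos: [320.9, 433.5, 195.1]
tcp_rot: [0.0, 0.996, 0.095, -0.0]
force: [-1.0, 0.2, 0.0]
opening: 85.5
grip_force: 0.0
```

Request:
apply_moves(commands=[[0.63,0.99,0.18,0,1],[0.63,0.99,0.18,0,1],[0.63,0.99,0.18,0,1],[0.63,0.99,0.18,0,1],[0.63,0.99,0.18,0,1]])

```text
time_s: 2.05
tool_pos: [401.7, 348.5, 177.1]
tcp_rot: [0.0, 0.996, 0.095, -0.0]
force: [-0.4, -0.1, 0.7]
opening: 85.5
grip_force: 0.0
```

Request:
apply_moves(commands=[[0.63,0.99,0.18,0,1],[0.63,0.99,0.18,0,1],[0.63,0.99,0.18,0,1],[0.63,0.99,0.18,0,1],[0.63,0.99,0.18,0,1]])

```text
time_s: 2.55
tool_pos: [482.6, 263.4, 159.1]
tcp_rot: [0.0, 0.996, 0.095, -0.0]
force: [-0.4, -0.1, 0.6]
opening: 85.4
grip_force: 0.0
```

Request:
apply_moves(commands=[[0.63,0.99,0.18,0,1],[0.63,0.99,0.18,0,1],[0.63,0.99,0.18,0,1],[0,0,0,0,1],[0,0,0,0,1]])

```text
time_s: 3.05
tool_pos: [530.5, 212.8, 148.2]
tcp_rot: [0.0, 0.995, 0.095, -0.0]
force: [0.0, -0.2, 0.2]
opening: 85.2
grip_force: 0.0
```

Run:
```python
from h import *
s=robot.state();im=robot.read_camera("wrist");cv2.imwrite("pics/w1.png",im)
h=cv2.cvtColor(im,cv2.COLOR_BGR2HSV)
m=cv2.inRange(h,(3,80,50),(18,255,255));m=cv2.morphologyEx(m,cv2.MORPH_OPEN,np.ones((5,5)))
for c in cv2.findContours(m,0,2)[0]:
    if cv2.contourArea(c)>1500:
        r=cv2.minAreaRect(c);b=cv2.boxPoints(r);W=cast("wrist",b,30,s);print(r,W,W.mean(0))
todelta([530,213,150],.2,s)
```

```text
((314.1634521484375, 236.08229064941406), (108.00387573242188, 33.075130462646484), 89.25594329833984) [[564.74 235.25  30.  ]
 [569.81 210.68  30.  ]
 [481.25 191.45  30.  ]
 [475.6  218.66  30.  ]] [522.85 214.01  30.  ]
((426.1624755859375, 230.64694213867188), (25.50865936279297, 115.49015045166016), 4.653351306915283) [[495.95 128.29  30.  ]
 [589.56 147.08  30.  ]
 [591.69 127.85  30.  ]
 [498.14 106.81  30.  ]] [543.84 127.51  30.  ]
tcp [530.54 212.83 148.19] yaw 0.1899 tilt [-0.  0.] t 3.05
tool shift mm [-0.5  -0.26 -1.81] rows [-0.03 -0.01 -0.09] turn -0.06705473355437161
```

View pics/w1.png

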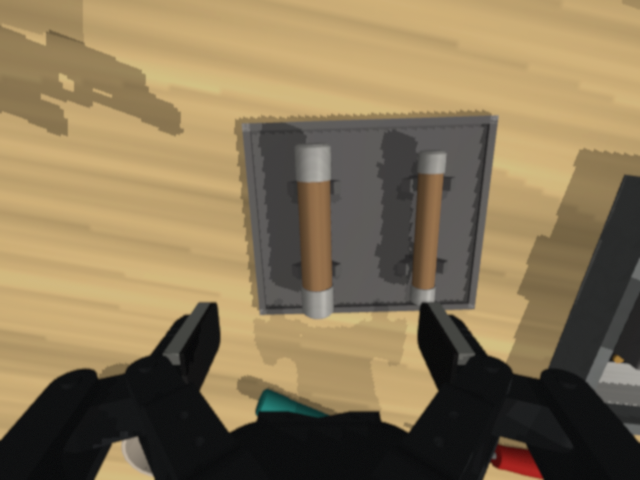

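The thick fuse shows at (314,236) and the thin one at (426,231). Tube length (about 90 mm) and width both match the description. I'll descend to grip at (527,214).

Request:
apply_moves(commands=[[-0.16,-0.09,0.98,-0.07,1],[0,0,0.98,0,1],[0,0,0.98,0,1],[0,0,0.98,0,1],[0,0,0.98,0,1]])

```text
time_s: 3.6
tool_pos: [526.6, 215.4, 50.2]
tcp_rot: [-0.0, 0.995, 0.102, 0.0]
force: [0.5, 0.5, -0.9]
opening: 85.5
grip_force: 0.0
```

Request:
apply_moves(commands=[[0,0,0.98,0,1],[0,0,0.98,0,1],[0,0,0,0,1],[0,0,0,0,0.6],[0,0,0,0,0.4]])

```text
time_s: 4.1
tool_pos: [527.7, 215.3, 12.6]
tcp_rot: [-0.001, 0.995, 0.102, 0.001]
force: [-0.1, 0.5, 0.5]
opening: 59.3
grip_force: 0.0
```

Request:
apply_moves(commands=[[0,0,0,0,0.3],[0,0,0,0,0.1],[0,0,0,0,0],[0,0,0,0,0],[0,0,0,0,0]])

```text
time_s: 4.6
tool_pos: [527.6, 215.1, 12.5]
tcp_rot: [-0.001, 0.995, 0.102, 0.001]
force: [-2.0, 2.1, 5.9]
opening: 24.0
grip_force: 58.6
```

Request:
apply_moves(commands=[[0,0,0,0,0],[0,0,0,0,0],[0,0,0,0,0],[0,0,0,0,0]])

```text
time_s: 5.0
tool_pos: [527.6, 215.1, 12.5]
tcp_rot: [-0.0, 0.995, 0.102, 0.001]
force: [-2.2, 1.9, 5.9]
opening: 23.9
grip_force: 58.6
```

Request:
apply_moves(commands=[[0,0,-0.5,0,0],[0,0,-1,0,0],[0,0,-1,0,0],[0,0,-1,0,0],[0,0,-1,0,0]])

```text
time_s: 5.5
tool_pos: [526.6, 213.7, 102.0]
tcp_rot: [0.0, 0.995, 0.101, -0.001]
force: [0.3, 0.3, -1.9]
opening: 23.7
grip_force: 58.8
```

Request:
apply_moves(commands=[[0,0,-1,0,0],[0,0,-1,0,0],[0,0,-1,0,0],[0,0,0,0,0],[0,0,0,0,0]])

```text
time_s: 6.0
tool_pos: [526.5, 214.0, 160.9]
tcp_rot: [-0.0, 0.995, 0.101, -0.0]
force: [-0.5, -0.3, -1.8]
opening: 24.1
grip_force: 58.8
```

Run:
```python
from h import *
s=robot.state();im=robot.read_camera("wrist");cv2.imwrite("pics/w2.png",im)
print(s["force"],s["torque"],s["opening"],s["grip_force"])
# panel estimate
P=cast("top",[(330.5,160),(495,151.5),(510.5,281),(338,293)],42);print(P,P.mean(0))
todelta([P.mean(0)[0],P.mean(0)[1],200],.06,s)
```

```text
[-0.46 -0.32 -1.78] [ 0.   -0.03 -0.07] 24.070312194697433 58.83543312549591
[[ 617.52  -34.51   42.  ]
 [ 636.31 -321.3    42.  ]
 [ 410.69 -334.02   42.  ]
 [ 389.52  -46.65   42.  ]] [ 513.51 -184.12   42.  ]
tcp [526.48 213.97 160.9 ] yaw 0.2029 tilt [-0. -0.] t 6.0
tool shift mm [-92.95 387.3  -39.16] rows [-4.65 19.37 -1.96] turn 0.9525222641316802
```

View pics/w2.png

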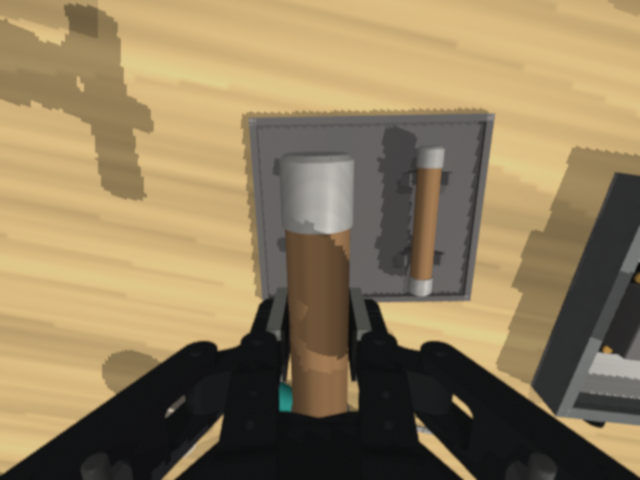

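The fuse is held squarely: tube edges at columns 285–350, cap boundary at row 230, which puts its centre about 1 mm from tool x = 0. Next I'll move to look at the clips from one side.

Request:
apply_moves(commands=[[-0.2,0.97,-0.12,0,0],[-0.2,0.97,-0.12,0,0],[-0.2,0.97,-0.12,0,0],[-0.2,0.97,-0.12,0,0],[-0.2,0.97,-0.12,0,0]])

```text
time_s: 6.55
tool_pos: [526.4, 113.0, 172.8]
tcp_rot: [0.0, 0.995, 0.101, -0.001]
force: [-0.5, -0.3, -1.7]
opening: 24.1
grip_force: 59.0
```

Request:
apply_moves(commands=[[-0.2,0.97,-0.12,0,0],[-0.2,0.97,-0.12,0,0],[-0.2,0.97,-0.12,0,0],[-0.2,0.97,-0.12,0,0],[-0.2,0.97,-0.12,0,0]])

```text
time_s: 7.05
tool_pos: [526.2, 14.0, 184.8]
tcp_rot: [0.0, 0.995, 0.101, -0.001]
force: [0.2, 0.4, -1.1]
opening: 24.2
grip_force: 58.9
```

Request:
apply_moves(commands=[[-0.2,0.97,-0.12,0,0],[-0.2,0.97,-0.12,0,0],[-0.2,0.97,-0.12,0,0],[-0.2,0.97,-0.12,0,0],[-0.2,0.97,-0.12,0,0]])

```text
time_s: 7.55
tool_pos: [526.0, -84.8, 196.8]
tcp_rot: [-0.0, 0.995, 0.101, -0.001]
force: [0.7, -0.3, -1.7]
opening: 24.2
grip_force: 58.9
```

Request:
apply_moves(commands=[[-0.2,0.97,-0.12,0,0],[-0.2,0.97,-0.12,0,0],[0,0,0,0.95,0],[0,0,0,0,0],[0,0,0,0,0]])

```text
time_s: 8.05
tool_pos: [526.4, -123.1, 201.7]
tcp_rot: [-0.0, 1.0, 0.031, -0.001]
force: [0.2, -1.0, -0.7]
opening: 23.6
grip_force: 59.1
```

Run:
```python
from h import *
s=robot.state();im=robot.read_camera("wrist");cv2.imwrite("pics/w3.png",im)
todelta([513.5,-184,200],.06,s)
h=cv2.cvtColor(im,cv2.COLOR_BGR2HSV)
m=cv2.inRange(h,(15,150,60),(30,255,255))
for c in cv2.findContours(m,0,2)[0]:
    if cv2.contourArea(c)>60:print(cv2.boundingRect(c),cv2.contourArea(c))
```

```text
tcp [ 526.38 -123.07  201.67] yaw 0.0629 tilt [-0. -0.] t 8.05
tool shift mm [-16.68  60.     1.68] rows [-0.83  3.    0.08] turn 0.019313238739000853
(370, 280, 59, 43) 824.5
(270, 192, 10, 11) 62.5
(255, 192, 10, 10) 62.5
(373, 162, 70, 29) 1274.5
```

View pics/w3.png

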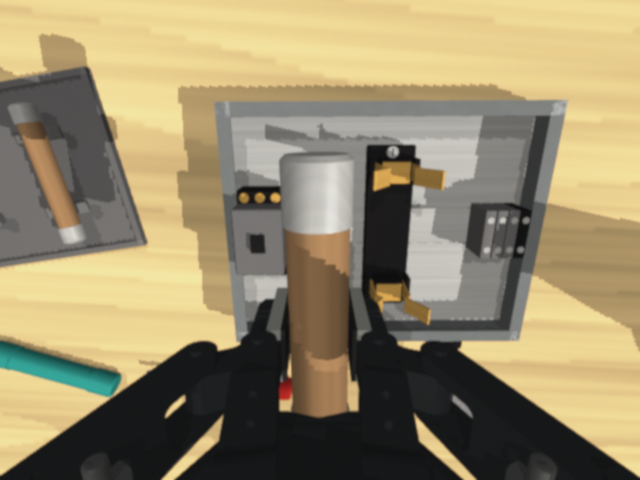

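The panel outline shows with corners near (217,103), (566,101), (520,340) and (237,338). The clips are at (390–440,177) and (375–430,300). I'll enlarge to pick the jaw tips.

Run:
```python
from h import *
im=cv2.imread("pics/w3.png")
a=cv2.resize(im[145:205,355:455],None,fx=7,fy=7,interpolation=2)[:, :395*2]
b=cv2.resize(im[270:330,355:455],None,fx=7,fy=7,interpolation=2)
c=np.vstack([a[:,:700],b])[:, :700]
c=cv2.resize(c,None,fx=.714,fy=.714);print(c.shape)
cv2.imwrite("pics/c3.png",c)
```

```text
(600, 500, 3)
```

View pics/c3.png

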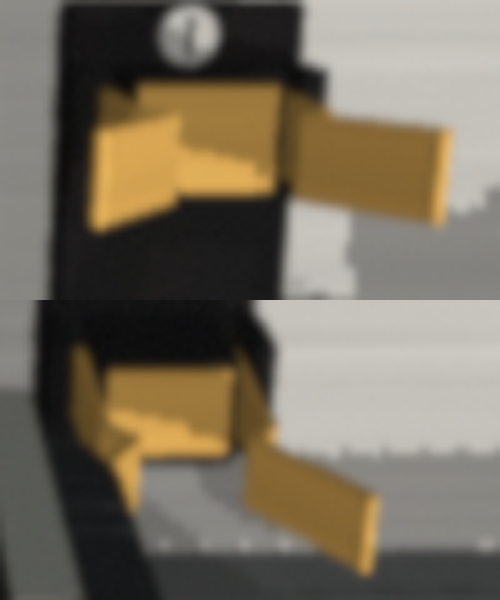

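Crop, clip_b: outer tip edges at about px (373.9,181) and (444.5,180.4). Clip_a: right tip edge runs from px (431,309) to (429.2,324.6); its left tip is hidden by the finger.

Run:
```python
from h import *
from types import SimpleNamespace
s=robot.state()
im=cv2.imread("pics/w3.png")
J=cast("wrist",[(373.9,180.8),(444.5,180.4),(430.1,317)],90,s);print(J, np.linalg.norm(J[0]-J[1]))
C=cast("wrist",[(217,103),(566,101),(520,340)],42,s);print("corners",C,np.linalg.norm(C[0]-C[1]),np.linalg.norm(C[1]-C[2]))
v=C[0]-C[1];yaw1=np.arctan2(-v[0],v[1]);v=C[1]-C[2];yaw2=np.arctan2(v[1],v[0])
v=J[1]-J[2];print("yaws",yaw1,yaw2,"jaw right line",np.arctan2(v[1],v[0]),np.linalg.norm(v))
print("panel centre",(C[0]+C[2])/2)
y=np.mean([yaw1,yaw2]);X=np.array([np.cos(y),np.sin(y),0]);Y=np.array([-X[1],X[0],0])
pc=(C[0]+C[2])/2
for j in J: print("panel xy of jaw tips",X@(j-pc),Y@(j-pc))
```

```text
[[ 569.16 -161.99   90.  ]
 [ 572.76 -214.01   90.  ]
 [ 458.31 -222.21   90.  ]] 52.1402497998273
corners [[ 617.62  -34.41   42.  ]
 [ 637.3  -319.91   42.  ]
 [ 409.89 -338.17   42.  ]] 286.1735326775625 228.14537754330752
yaws 0.06881934456527095 0.08013527520487604 jaw right line 0.07155698738109863 114.74327412275714
panel centre [ 513.75 -186.29   42.  ]
panel xy of jaw tips 57.05693340120314 20.107845039197127
panel xy of jaw tips 56.777369096690926 -32.03165527474943
panel xy of jaw tips -57.965415744826664 -31.69656838543546
```

Base centre is about (514.0, −192.1), with yaw 0.071 and y offset about −6 mm. That agrees with the 57 mm post spacing and the panel size. I'll move over it and descend to just above the flares.

Request:
apply_moves(commands=[[-0.22,0.85,0,-0.05,0],[-0.22,0.85,0,0,0],[-0.22,0.85,0,0,0],[-0.22,0.85,0,0,0],[0,0,0.5,0,0]])

```text
time_s: 8.6
tool_pos: [514.6, -192.7, 193.0]
tcp_rot: [0.0, 0.999, 0.035, 0.001]
force: [1.1, 0.1, -1.8]
opening: 24.1
grip_force: 59.2
```

Request:
apply_moves(commands=[[0,0,1,0,0],[0,0,1,0,0],[0,0,1,0,0],[0,0,1,0,0],[0,0,0,0,0]])

```text
time_s: 9.1
tool_pos: [511.7, -190.3, 108.8]
tcp_rot: [-0.001, 0.999, 0.035, -0.004]
force: [0.0, -0.5, -0.6]
opening: 23.8
grip_force: 59.1
```

Run:
```python
from h import *
s=robot.state();im=robot.read_camera("wrist");cv2.imwrite("pics/w4.png",im)
todelta([513.5,-192.1,80],.071,s);print(s["force"],s["torque"])
```

```text
tcp [ 511.72 -190.31  108.79] yaw 0.0699 tilt [-0.01 -0.  ] t 9.1
tool shift mm [ 1.86  1.97 28.77] rows [0.09 0.1  1.44] turn -0.007375188697141359
[ 0.04 -0.5  -0.64] [ 0.01  0.1  -0.02]
```

View pics/w4.png

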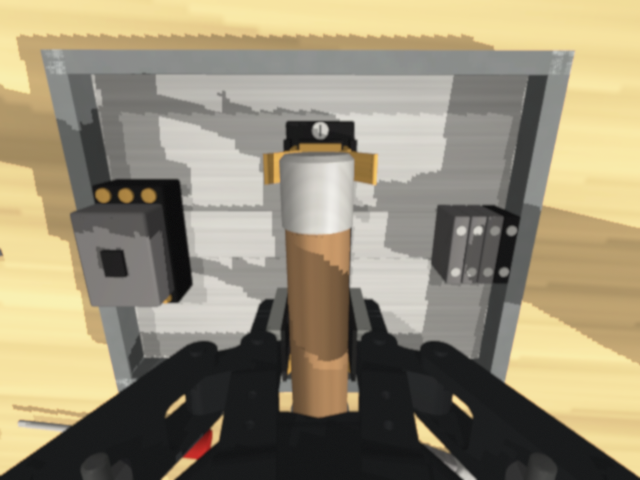

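The clip_b tips lie at columns 264 and 378 (middle 321) and the cap at 281–353 (middle 317). So the fuse needs about +1.8 mm in tool y, matching the computed value.

Request:
apply_moves(commands=[[0.09,0.09,0.3,0,0],[0,0,0.5,0,0],[0,0,0.5,0,0],[0,0,0,0,0],[0,0,0,0,0]])

```text
time_s: 9.65
tool_pos: [516.0, -193.1, 85.9]
tcp_rot: [0.0, 0.999, 0.034, -0.0]
force: [-0.5, 0.1, -2.0]
opening: 24.2
grip_force: 59.1
```

Run:
```python
from h import *
s=robot.state()
todelta([513.5,-192.1,65],.071,s);print(s["force"],s["torque"])
```

```text
tcp [ 515.97 -193.12   85.85] yaw 0.0689 tilt [-0.  0.] t 9.65
tool shift mm [-2.38 -1.19 20.85] rows [-0.12 -0.06  1.04] turn -0.014169903568009476
[-0.54  0.08 -1.99] [-0.04  0.01  0.03]
```

Request:
apply_moves(commands=[[-0.12,-0.06,0.25,-0.01,0],[0,0,0.25,0,0],[0,0,0.25,0,0],[0,0,0,0,0],[0,0,0,0,0]])

```text
time_s: 10.15
tool_pos: [513.6, -192.1, 71.0]
tcp_rot: [0.0, 0.999, 0.035, -0.0]
force: [0.1, -1.0, -2.0]
opening: 24.4
grip_force: 59.1
```

```bash
cat > st.py <<'E'
from h import *
s=robot.state()
todelta([513.5,-192.1,65],.071,s);M=rot(s);print("F tool",M.T@s["force"],"T tool",M.T@s["torque"], s["opening"])
E
python3 st.py
```

```text
tcp [ 513.6  -192.08   70.96] yaw 0.0703 tilt [-0.  0.] t 10.15
tool shift mm [-0.1   0.01  5.96] rows [-0.   0.   0.3] turn -0.004650027722515234
F tool [0.06 0.98 2.01] T tool [0.03 0.06 0.04] 24.362646049234474
```

Request:
apply_moves(commands=[[0,0,0.15,0,0],[0,0,0.15,0,0],[0,0,0,0,0],[0,0,0,0,0]])

```text
time_s: 10.55
tool_pos: [513.5, -191.9, 65.0]
tcp_rot: [-0.0, 0.999, 0.035, -0.0]
force: [-0.5, 1.2, -1.5]
opening: 24.1
grip_force: 59.1
```

Request:
apply_moves(commands=[[0,0,0,0,0]])

```text
time_s: 10.65
tool_pos: [513.6, -192.0, 65.1]
tcp_rot: [-0.0, 0.999, 0.035, -0.0]
force: [1.4, 0.2, -0.9]
opening: 24.0
grip_force: 59.1
```

Request:
apply_moves(commands=[[0,0,0.1,0,0],[0,0,0,0,0],[0,0,0,0,0]])

```text
time_s: 10.95
tool_pos: [513.9, -191.9, 63.3]
tcp_rot: [-0.0, 0.999, 0.035, 0.0]
force: [0.1, 1.8, 0.9]
opening: 23.9
grip_force: 59.3
```

Request:
apply_moves(commands=[[0,0,0,0,0]])

```text
time_s: 11.05
tool_pos: [513.9, -191.9, 63.3]
tcp_rot: [0.0, 0.999, 0.035, 0.0]
force: [-0.5, 2.2, 1.1]
opening: 23.5
grip_force: 59.3
```

Request:
apply_moves(commands=[[0,0,0.1,0,0],[0,0,0,0,0],[0,0,0,0,0]])

```text
time_s: 11.35
tool_pos: [514.3, -192.1, 61.8]
tcp_rot: [0.0, 0.999, 0.035, 0.001]
force: [-1.2, 2.9, 4.5]
opening: 23.9
grip_force: 59.8
```

Request:
apply_moves(commands=[[0,0,0,0,0]])

```text
time_s: 11.45
tool_pos: [514.3, -192.1, 61.8]
tcp_rot: [0.0, 0.999, 0.035, 0.001]
force: [-0.7, 2.6, 5.7]
opening: 24.6
grip_force: 59.8
```

```bash
python3 st.py
```

```text
tcp [ 514.35 -192.07   61.83] yaw 0.0705 tilt [0. 0.] t 11.45
tool shift mm [-0.84 -0.03 -3.17] rows [-0.04 -0.   -0.16] turn -0.0035779877770586443
F tool [-0.54 -2.66 -5.71] T tool [ 0.91 -0.02  0.09] 24.554514480561625
```

Contact. The fuse is being pushed towards +y with about 2.7 N, so it's about 1.3 mm off. I'll shift it.

Request:
apply_moves(commands=[[0,-0.065,0,0,0],[0,0,0,0,0],[0,0,0,0,0]])

```text
time_s: 11.75
tool_pos: [514.3, -191.0, 61.8]
tcp_rot: [0.0, 0.999, 0.035, 0.001]
force: [0.3, 1.3, 6.0]
opening: 24.1
grip_force: 59.6
```

Request:
apply_moves(commands=[[0,0,0,0,0]])

```text
time_s: 11.85
tool_pos: [514.3, -191.1, 61.8]
tcp_rot: [0.0, 0.999, 0.035, 0.001]
force: [0.3, 1.1, 6.7]
opening: 23.8
grip_force: 59.6
```

Request:
apply_moves(commands=[[0,0,0,0,0]])

```text
time_s: 11.95
tool_pos: [514.3, -191.1, 61.8]
tcp_rot: [0.0, 0.999, 0.035, 0.001]
force: [-0.4, 0.9, 5.9]
opening: 23.9
grip_force: 59.6
```

```bash
python3 st.py
```

```text
tcp [ 514.27 -191.07   61.78] yaw 0.0703 tilt [0. 0.] t 11.95
tool shift mm [-0.83  0.97 -3.22] rows [-0.04  0.05 -0.16] turn -0.004778111765413503
F tool [-0.34 -0.93 -5.85] T tool [0.38 0.   0.14] 23.85537164363686
```

Request:
apply_moves(commands=[[0,-0.04,0,0,0],[0,0,0,0,0],[0,0,0,0,0]])

```text
time_s: 12.25
tool_pos: [514.2, -190.6, 61.8]
tcp_rot: [0.001, 0.999, 0.035, 0.001]
force: [-0.3, -1.0, 5.0]
opening: 24.1
grip_force: 59.6
```

Request:
apply_moves(commands=[[0,0,0,0,0]])

```text
time_s: 12.35
tool_pos: [514.2, -190.6, 61.8]
tcp_rot: [0.001, 0.999, 0.035, 0.001]
force: [0.1, -0.3, 5.6]
opening: 23.7
grip_force: 59.6
```

Request:
apply_moves(commands=[[0,0,0.08,0,0],[0,0,0,0,0],[0,0,0,0,0]])

```text
time_s: 12.65
tool_pos: [514.6, -190.7, 60.6]
tcp_rot: [0.001, 0.999, 0.035, 0.001]
force: [-0.1, -0.4, 7.4]
opening: 23.9
grip_force: 59.9
```

Request:
apply_moves(commands=[[0,0,0,0,0]])

```text
time_s: 12.75
tool_pos: [514.6, -190.7, 60.6]
tcp_rot: [0.001, 0.999, 0.035, 0.001]
force: [-1.4, -0.5, 6.8]
opening: 23.9
grip_force: 59.9
```

```bash
python3 st.py
```

```text
tcp [ 514.59 -190.7    60.62] yaw 0.0708 tilt [0. 0.] t 12.75
tool shift mm [-1.18  1.32 -4.38] rows [-0.06  0.07 -0.22] turn -0.001053629453461232
F tool [-1.37  0.44 -6.8 ] T tool [-0.11 -0.09  0.09] 23.938688203774685
```

Request:
apply_moves(commands=[[-0.03,0,0.1,0,0],[0,0,0,0,0],[0,0,0,0,0]])

```text
time_s: 13.05
tool_pos: [514.6, -190.8, 58.9]
tcp_rot: [0.001, 0.999, 0.036, 0.002]
force: [-0.6, -0.9, 6.6]
opening: 23.5
grip_force: 59.9
```

```bash
python3 st.py
```

```text
tcp [ 514.63 -190.75   58.87] yaw 0.071 tilt [0. 0.] t 13.05
tool shift mm [-1.2   1.27 -6.13] rows [-0.06  0.06 -0.31] turn 0.0002239252087193888
F tool [-0.59  0.89 -6.59] T tool [-0.05  0.18  0.09] 23.542217127412865
```

Request:
apply_moves(commands=[[0,0,0,0,0]])

```text
time_s: 13.15
tool_pos: [514.6, -190.7, 58.8]
tcp_rot: [0.001, 0.999, 0.036, 0.002]
force: [-0.0, -0.7, 6.6]
opening: 24.2
grip_force: 59.9
```

```bash
python3 st.py
```

```text
tcp [ 514.63 -190.74   58.83] yaw 0.0711 tilt [0. 0.] t 13.15
tool shift mm [-1.2   1.29 -6.17] rows [-0.06  0.06 -0.31] turn 0.0004690299884581769
F tool [-0.04  0.67 -6.62] T tool [-0.07  0.14  0.14] 24.238484690586862
```

Request:
apply_moves(commands=[[0,0,0,0,0]])

```text
time_s: 13.25
tool_pos: [514.6, -190.8, 58.8]
tcp_rot: [0.001, 0.999, 0.036, 0.002]
force: [0.4, -0.3, 6.7]
opening: 24.2
grip_force: 59.9
```

```bash
python3 st.py
```

```text
tcp [ 514.6  -190.75   58.84] yaw 0.0711 tilt [0. 0.] t 13.25
tool shift mm [-1.17  1.27 -6.16] rows [-0.06  0.06 -0.31] turn 0.0004111545075331328
F tool [ 0.45  0.32 -6.72] T tool [-0.06  0.16  0.09] 24.200488855545508
```

Request:
apply_moves(commands=[[0,0.012,0.1,0.04,0],[0,0,0,0,0],[0,0,0,0,0]])

```text
time_s: 13.55
tool_pos: [514.7, -190.9, 56.7]
tcp_rot: [0.001, 0.999, 0.033, 0.002]
force: [0.3, 0.1, 5.7]
opening: 24.0
grip_force: 59.9
```

```bash
python3 st.py
```

```text
tcp [ 514.66 -190.89   56.69] yaw 0.0652 tilt [0. 0.] t 13.55
tool shift mm [-1.2   1.14 -8.32] rows [-0.06  0.06 -0.42] turn -0.03893306307074333
F tool [ 0.38 -0.1  -5.67] T tool [-0.01  0.23  0.04] 24.04339039562501
```

Request:
apply_moves(commands=[[0,0,0.1,0,0],[0,0,0,0,0],[0,0,0,0,0]])

```text
time_s: 13.85
tool_pos: [514.3, -190.7, 54.2]
tcp_rot: [0.0, 0.999, 0.032, 0.002]
force: [1.9, -0.8, 4.3]
opening: 23.9
grip_force: 59.7
```

```bash
python3 st.py
```

```text
tcp [ 514.32 -190.67   54.16] yaw 0.0648 tilt [0. 0.] t 13.85
tool shift mm [ -0.88   1.39 -10.84] rows [-0.04  0.07 -0.54] turn -0.041448013076465784
F tool [ 1.9  0.9 -4.3] T tool [-0.14  0.67  0.01] 23.86109658278895
```

Request:
apply_moves(commands=[[0,0,0,0,0]])

```text
time_s: 13.95
tool_pos: [514.2, -190.5, 54.0]
tcp_rot: [0.0, 0.999, 0.032, 0.001]
force: [2.7, -0.2, 3.6]
opening: 23.7
grip_force: 59.7
```

```bash
python3 st.py
```

```text
tcp [ 514.16 -190.53   54.  ] yaw 0.0646 tilt [0. 0.] t 13.95
tool shift mm [ -0.72   1.53 -11.  ] rows [-0.04  0.08 -0.55] turn -0.04256046341858111
F tool [ 2.65  0.42 -3.59] T tool [-0.16  0.84  0.03] 23.73204347924633
```

Request:
apply_moves(commands=[[0,0,0.1,0,0],[0,0,0,0,0],[0,0,0,0,0]])

```text
time_s: 14.25
tool_pos: [512.6, -190.2, 50.8]
tcp_rot: [-0.0, 0.999, 0.032, -0.0]
force: [2.7, -1.6, -0.7]
opening: 24.3
grip_force: 59.3
```

Run:
```python
from h import *
im=robot.read_camera("wrist");cv2.imwrite("pics/w5.png",im)
import st
```

```text
tcp [ 512.59 -190.19   50.87] yaw 0.064 tilt [-0. -0.] t 14.3
tool shift mm [  0.77   1.96 -14.13] rows [ 0.04  0.1  -0.71] turn -0.046986882622636436
F tool [2.3  1.19 0.55] T tool [-0.43  0.83 -0.01] 24.16368266582609
```

View pics/w5.png

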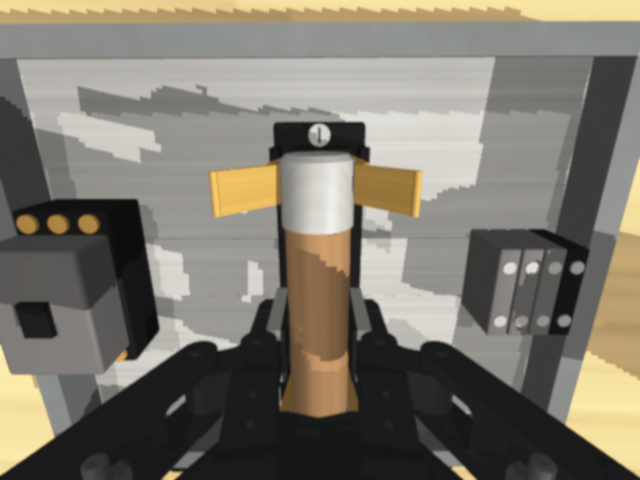

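The clip_b tips are at columns 210 and 422 (middle 316) and the fuse is at 317, so it's centred. The vertical force has fallen away, so it's passing the noses. I'll continue gently.

Request:
apply_moves(commands=[[0,0.02,0.1,0,0],[0,0,0,0,0],[0,0,0,0,0]])

```text
time_s: 14.6
tool_pos: [511.8, -190.5, 48.6]
tcp_rot: [-0.0, 0.999, 0.032, -0.001]
force: [1.7, -1.0, -3.5]
opening: 24.0
grip_force: 58.9
```

```bash
python3 st.py
```

```text
tcp [ 511.77 -190.45   48.57] yaw 0.0637 tilt [-0. -0.] t 14.6
tool shift mm [  1.58   1.74 -16.43] rows [ 0.08  0.09 -0.82] turn -0.04886512214374676
F tool [1.68 1.14 3.47] T tool [-0.27  0.41  0.02] 23.957847002647128
```

Request:
apply_moves(commands=[[0,0,0.1,0,0],[0,0,0,0,0],[0,0,0,0,0]])

```text
time_s: 14.9
tool_pos: [511.7, -190.5, 46.7]
tcp_rot: [-0.0, 0.999, 0.032, -0.001]
force: [0.3, -0.9, -4.1]
opening: 23.7
grip_force: 58.9
```

```bash
python3 st.py
```

```text
tcp [ 511.73 -190.48   46.73] yaw 0.0636 tilt [-0. -0.] t 14.9
tool shift mm [  1.62   1.71 -18.27] rows [ 0.08  0.09 -0.91] turn -0.0491330366849041
F tool [0.23 0.93 4.09] T tool [-0.28  0.05  0.04] 23.749925069697454
```

Request:
apply_moves(commands=[[0.04,0,0.08,0,0],[0,0,0,0,0],[0,0,0,0,0]])

```text
time_s: 15.2
tool_pos: [512.7, -190.5, 45.3]
tcp_rot: [-0.0, 0.999, 0.032, -0.001]
force: [-0.6, -0.7, -6.0]
opening: 23.7
grip_force: 58.9
```

Request:
apply_moves(commands=[[0,0,0.07,0,0],[0,0,0,0,0],[0,0,0,0,0]])

```text
time_s: 15.5
tool_pos: [513.5, -190.5, 44.3]
tcp_rot: [-0.0, 0.999, 0.032, -0.0]
force: [-1.6, 0.5, -4.4]
opening: 24.4
grip_force: 58.9
```

```bash
python3 st.py
```

```text
tcp [ 513.52 -190.5    44.3 ] yaw 0.0641 tilt [-0. -0.] t 15.5
tool shift mm [ -0.14   1.59 -20.7 ] rows [-0.01  0.08 -1.03] turn -0.046077106059055906
F tool [-1.53 -0.62  4.43] T tool [-0.15 -0.3   0.06] 24.440621784276757
```

Request:
apply_moves(commands=[[0,0,0.05,0,0],[0,0,0,0,0],[0,0,0,0,0]])

```text
time_s: 15.8
tool_pos: [514.0, -190.5, 43.6]
tcp_rot: [0.0, 0.999, 0.032, 0.0]
force: [-0.3, -0.3, -4.6]
opening: 24.3
grip_force: 58.9
```

Request:
apply_moves(commands=[[0,0,0.05,0,0],[0,0,0,0,0],[0,0,0,0,0]])

```text
time_s: 16.1
tool_pos: [514.1, -190.6, 43.3]
tcp_rot: [0.0, 0.999, 0.032, 0.001]
force: [-2.1, 0.8, 4.2]
opening: 24.1
grip_force: 59.6
```

```bash
python3 st.py
```

```text
tcp [ 514.13 -190.59   43.34] yaw 0.0645 tilt [0. 0.] t 16.1
tool shift mm [ -0.7    1.48 -21.66] rows [-0.03  0.07 -1.08] turn -0.04311491035583842
F tool [-2.08 -0.9  -4.21] T tool [ 0.43 -0.65  0.11] 24.091772951806323
```

Hard seat reached: the force swung from −4.6 to +4.2 N, with the fuse centre at about 60 mm. I'll press slightly, then release.

Request:
apply_moves(commands=[[0,0,0.025,0,0],[0,0,0,0,0],[0,0,0,0,0.5],[0,0,0,0,0.65],[0,0,0,0,0.65]])

```text
time_s: 16.6
tool_pos: [514.1, -190.6, 41.9]
tcp_rot: [0.0, 0.999, 0.032, 0.0]
force: [0.5, 0.7, -0.5]
opening: 55.2
grip_force: 0.0
```

Request:
apply_moves(commands=[[0,0,0,0,0.65],[0,0,0,0,0.65],[0,0,-0.3,0,0.65],[0,0,-0.5,0,0.65],[0,0,-1,0,0.65]])

```text
time_s: 17.1
tool_pos: [512.9, -190.5, 77.9]
tcp_rot: [-0.0, 0.999, 0.032, -0.001]
force: [-0.3, -0.2, 0.3]
opening: 55.4
grip_force: 0.0
```

Request:
apply_moves(commands=[[0,0,-1,0,0.65],[0,0,-1,0,0.65],[0,0,-1,0,0.65],[0,0,-1,0,0.65],[0,0,-1,0,0.65]])

```text
time_s: 17.6
tool_pos: [513.7, -190.6, 180.0]
tcp_rot: [0.0, 0.999, 0.032, 0.001]
force: [-0.3, 0.0, -0.3]
opening: 55.4
grip_force: 0.0
```

Request:
apply_moves(commands=[[0,0,-1,0,0.65],[0,0,0,0,0.65],[0,0,0,0,0.65]])

```text
time_s: 17.9
tool_pos: [513.6, -190.4, 198.7]
tcp_rot: [-0.0, 0.999, 0.032, 0.001]
force: [-0.5, 0.6, -0.8]
opening: 55.3
grip_force: 0.0
```

Run:
```python
from h import *
im=robot.read_camera("wrist");cv2.imwrite("pics/w6.png",im)
import st
```

```text
tcp [ 513.19 -190.43  197.81] yaw 0.0639 tilt [-0. -0.] t 17.95
tool shift mm [  0.25   1.76 132.81] rows [0.01 0.09 6.64] turn -0.04718521700013458
F tool [ 0.48 -0.08 -0.45] T tool [-0.02 -0.04 -0.01] 55.66351325150364
```

View pics/w6.png

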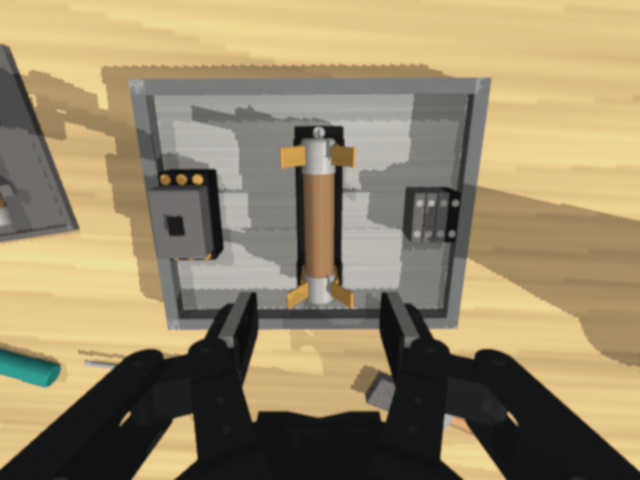

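The fuse lies between both clip pairs, its tube spanning rows 174–277. I'll do a quick lengthways check and then hand in.

Run:
```python
from h import *
s=robot.state()
P=cast("wrist",[(319,174),(320,277)],73.5,s);c=P.mean(0);X=np.array([np.cos(.071),np.sin(.071),0])
dx=X@(c-np.array([514,-192,73.5]));print(P,np.linalg.norm(P[0]-P[1]),"dx",dx)
if abs(dx)<4: print(robot.close_job())
```

```text
[[ 556.57 -188.89   73.5 ]
 [ 470.12 -195.35   73.5 ]] 86.69176064497273 dx -0.6581371081925452
the job is handed in; nothing more can be done
None
```

The thick fuse is snapped home in both clip pairs, about 0.7 mm off centre lengthways by the camera. The gripper is clear, the thin fuse was left in its cradle, and the job is handed in; the hand-in returned no verdict.

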